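Push the key tray home past its spring stop

ROBOT

A 6-joint arm with a two-finger parallel gripper is mounted at the origin on the work surface. World frame = base frame: x ahead of the robot, y to its left, z up, the work surface at z = 0. Lengths are in m, angles in rad, forces in N, time in s.
With the tool pointing down it reaches from about 0.325 to 0.9 m from the base axis. Payload 6.1 kg.
Tool frame: the origin (TCP) lies at the very end of the fingers, on their centre line; the grasp point (between the pads) lies 19 mm behind it; z points along the fingers, y is the direction in which the jaws open and shut (so a half turn about z gives the same grasp; the last joint's range is limited). The gripper opens to 85 mm and grips with 20 to 120 N. Pads are 22 mm wide; open, the fingers measure 114 mm over their backs; the gripper's body (76 mm by 85 mm) begins 54 mm behind the grasp point. The pads swing forward as they close: fully open they stand 13 mm farther back than shut.
Start: joints at [-1.335, 0.22, 1.526, -0, 1.395, -0.126], TCP at [0.221, -0.585, 0.231] pointing down, gripper open.
Joint ranges: [-2.98, 2.98], [-0.91, 2.08], [0.09, 2.57], [-1.24, 4.39], [0.2, 2.65], [-2.68, 2.68]. Speed limits (rad/s): [2.57, 2.57, 3.01, 3.14, 3.14, 3.14].

INTERFACE

Orientations are given as a unit quaternion [w, x, y, z].
In Python, from bench import env gives the robot as it stands.
- The arm moves only by the tool carry_out, never from a script. Its argument "moves" is a list of rows, each an object with "offset": the shift along the tool's x, y, z scaled (see below), a list of three; "twist": the turn, a rotation vector about the tool's x, y, z scaled (see below), a list of three; "gripper": the gripper's target within -1 to 1 (shut at 1, half-way at 0, fully open at -1). In form: [{"offset": [dx, dy, dz], "twist": [wx, wy, wz], "gripper": gripper}, ...]. A call has 1 to 8 rows; each row is the pose to reach, as a shift and turn from the pose measured when the call began, along the tool's axes at that moment; what a row does not reach only later rows make up. The controller multiplies each number of a shift by 0.5 m and each number of a turn by 30 degrees. A row lasts 1/12 s, in which the tool goes at most 41.7 mm and 7.16 degrees, less where a joint would pass 70% of its speed; a pose out of reach is approached as far as the arm can. A call with a number of a shift or a turn outside -1 to 1 is refused whole. A call with a gripper value outside its range is refused whole. The fingers move at their own pace and stop on an object; "newtons" is the grip in N (left out, the last holds). Time passes only in rows, so rows that repeat a pose let the fingers close. It gives the time, the measured TCP pose, the force and the opening at its end, in the units of the state.
- env.sense(): the state, without advancing time (a new reading comes with each control period).
- env.camera(name): name is "scene" or "top" or "wrist"; returns the picture (384x512x3 uint8, red, green, blue); there is no depth.
- env.get_calibration(name): a dict with "mtx" (3x3 intrinsics, pixels), "view" (4x4, takes a point from world to camera coordinates). Camera axes: x right, y down, z forward; pixel columns grow to the right and rows downward; lengths in m; the calibration is good to about 2 mm. A picture is of the moment at which its call begins: read the wrist's pose just before it. get_calibration takes no time and is no camera call; for the wrist camera it gives the pose at the moment of the call.
- env.hand_in(): hands the job in, once; it reports no verdict.
The state is a dict: "time_s": time; "joints": joint angles; "qvel": joint speeds; "tau": joint torques, N m; "tcp_pos": TCP position; "eef_rot": TCP orientation; "ft_force": force on the tool from outside, world axes, zero at the start; "moment": the same for the moment, N m; "grip_width": opening from 0.0 (shut) to 1.0 (fully open).
Only numpy, scipy, OpenCV 4.12 (cv2) and the standard library are available. Lean on these libraries where they do the work, as an engineer would, in place of code of your own. Each camera call takes 0.05 s, during which the arm holds its last target.

TASK

Lock the bamboo key tray in its place on the shelf: press the blue spring pedal down with the fingertips so that its red stop pin sinks, keep it held down while you push the tray by its wooden crossbar past the pin until the tray is fully home against the black end stop, then let the pedal go so that the pin springs fully up behind the crossbar. Press and push only: pick nothing up, the padlock and keys ride along lying in the tray, and the tag, tin, mug, carton and screwdriver stay where they are.

Things in the scene. Friction and masses are not known exactly. Their poses are not given: they have to be found in the camera images.
- shelf: Grey shelf board, 270 (x) by 440 (y) mm, top 40 mm above its origin (centre of its underside, on the table). Fixed, level, turned about the vertical. The tray slides along the shelf's +y (leftwards for the robot if not turned). The blue pedal is on its -x side, nearest the robot, the tray beside it on the +x side; a black end stop, 34 mm high, has its face at y = 101 mm.
- stop (a joint): Depression of the blue spring pedal with its red pin, in m: 0 fully up, 0.014 fully down. It moves straight down and springs back up when let go; the spring takes 3.5 N at the top, 8.4 N fully down. Once it is 9 mm down, the top of the pin passes below the crossbar.
- pedal_top (a point): Point on top of the blue pedal plate (6 mm thick), 62 mm above the table when up, moving with it: middle of the fingertips' lane, at shelf x = -77, y = -50 mm. From here the plate reaches 80 mm both ways in y, -38 to +22 mm in x. The lane is 51 mm wide, between pin (-x side) and tray wall (27 mm off, +x side). Press anywhere along it; fingertips can slide on it while pressing.
- pin_top (a point): Centre of the top of the red square stop pin (14 by 14 mm) that stands 13 mm above the pedal on its -x edge, at shelf x = -108, y = 7 mm, and moves up and down with it. While up, it blocks the crossbar.
- tray (a joint): Travel of the bamboo tray along the shelf's +y axis, in m: 0 fully out, 0.062 fully home against the end stop (starts between 0 and 0.020). With the pin up the tray is stopped by it at 0.030. From 0.058 on, the pin is clear behind the crossbar. Slides with about 1.5 N of friction and stays where it is left.
- tray_floor (a point): Centre of the tray's inner floor, 60 mm above the table; axes as the shelf's. The tray is an open box 115 (x) by 150 (y) by 34 mm with 6 mm walls, its rim 88 mm above the table. At travel 0 this point is at shelf x = 7.5, y = -37 mm.
- bar_back (a point): Middle of the back (-y) face of the tray's wooden crossbar, the face to push to +y, 78 mm above the table, in the lane at shelf x = -77 mm; y = -44 mm at travel 0, 18 mm at travel 0.062. The bar sticks out of the tray's side across the pedal to -x, 68 mm long, 14 mm thick in y, from 66 to 90 mm above the table (4 mm over the raised pedal).
- padlock: Yellow plastic padlock, body 42 by 36 by 18 mm with a steel shackle 28 mm further along +y, lying loose in the tray; origin at the centre of its body's underside, z up.
- keys: Two aluminium keys 4 mm thick on a 28 mm steel ring, 58 mm long in all, lying loose in the tray; origin at the centre of the ring, underside, z up.
- tag: Orange silicone tag, 34 by 46 by 6 mm, loose on the shelf; origin at the centre of its underside.
- tin: Small aluminium can, 44 mm across, 45 mm high, loose on the shelf behind the tray; origin at the centre of its underside.
- mug: Blue mug 80 mm across, 90 mm high, loose on the table; origin at the centre of its underside.
- carton: Cardboard box 70 by 90 by 50 mm, loose on the table; origin at the centre of its underside.
- driver: Screwdriver lying loose on the table, handle to its -x; origin under its middle.
Mind the look-alikes: they are no part of the job. What is meant by the padlock is not pink, and is the smaller of those in its own colour. Several things have the shape of the keys; the one meant has the colours described above.

How it is judged:
By the outcome, as a careful person would: the job done as asked, in the order asked, and still so for the second after the job is handed in, with the robot touching nothing.
It also fails if it takes over 35 s, if anything falls off the work surface, if the arm or the gripper's body presses on something with over 40 N, if the wrist force passes 120 N, or if a joint passes its speed limit or range.

## Working session

There is one attempt and no reset: what is moved stays moved. The work goes in short steps, Python scripts to look and compute and a tool call to move; the robot and the scene stay as the last step left them, time stands still between calls to the robot, and variables do not carry over. Pictures are saved under pics/ and viewed, and the job is handed in when it is done.

Besides the shell and the picture viewer there is one more tool, called as name(argument=value, ...) on one line, values as JSON. carry_out: Moves the arm, as the interface text tells. Its arguments: {"type":"object","properties":{"moves":{"type":"array"},"newtons":{"type":"number"}},"required":["moves"]}

```bash
mkdir -p pics; ls
python3 - <<'E'
from bench import env
import cv2, numpy as np
s=env.sense()
for k,v in s.items(): print(k,np.round(v,4))
for n in ("scene","top"):
    im=env.camera(n); cv2.imwrite(f"pics/{n}0.png",im[:,:,::-1])
    c=env.get_calibration(n); print(n,np.round(c["mtx"],2),np.round(c["view"],4))
E
```

```text
pics
time_s 0.0
joints [-1.3351  0.2212  1.5276 -0.      1.3947 -0.1261]
qvel [-0.0001 -0.0006  0.0013 -0.0001 -0.0008  0.0006]
tau [ 4.00000e-04 -4.96904e+01 -3.89394e+01 -2.00000e-04  1.10000e-02
  0.00000e+00]
tcp_pos [ 0.2211 -0.5839  0.2302]
eef_rot [-1.000e-03  9.837e-01  1.799e-01 -1.000e-04]
ft_force [-0.4457  0.7557  0.2375]
moment [ 0.0148 -0.0032  0.0074]
grip_width 0.999
scene [[436.8    0.   258.24]
 [  0.   436.8  188.2 ]
 [  0.     0.     1.  ]] [[-0.7387  0.674  -0.0051  0.4254]
 [ 0.5541  0.6028 -0.5741 -0.2825]
 [-0.3839 -0.4269 -0.8188  1.5476]
 [ 0.      0.      0.      1.    ]]
top [[420.75   0.   261.51]
 [  0.   420.75 187.84]
 [  0.     0.     1.  ]] [[ 0.0027 -1.      0.0026 -0.003 ]
 [-0.9917 -0.003  -0.1283  0.5841]
 [ 0.1283 -0.0023 -0.9917  1.456 ]
 [ 0.      0.      0.      1.    ]]
```

View pics/scene0.png

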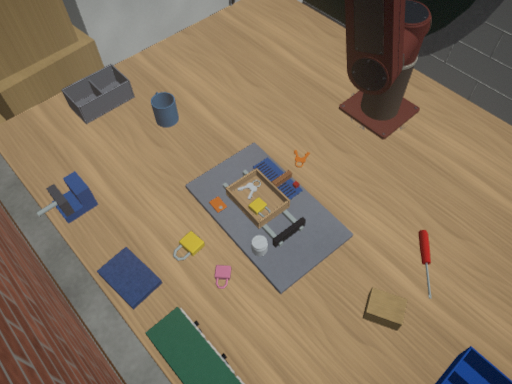

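View pics/top0.png

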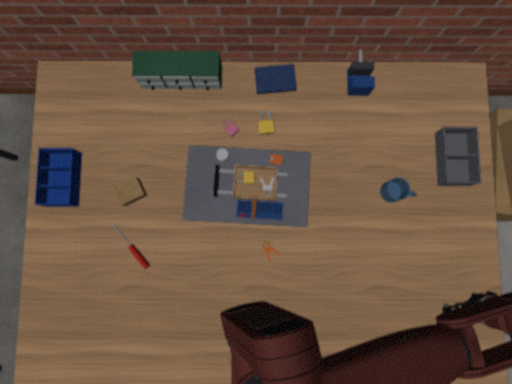

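```bash
cat > h.py <<'E'
import cv2, numpy as np
from bench import env
def ray(c,uv,z):
    V=np.array(c["view"]);K=np.array(c["mtx"]);R=V[:3,:3];t=V[:3,3]
    o=-R.T@t; d=R.T@np.linalg.solve(K,np.array([uv[0],uv[1],1.]))
    return o+d*(z-o[2])/d[2]
def proj(c,p):
    V=np.array(c["view"]);K=np.array(c["mtx"]);q=K@(V[:3,:3]@np.array(p)+V[:3,3]); return q[:2]/q[2]
E
python3 - <<'E'
from h import *
t=cv2.imread("pics/top0.png"); s=cv2.imread("pics/scene0.png")
cv2.imwrite("pics/topc.png",cv2.resize(t[135:270,175:325],None,fx=5,fy=4.4 and 5,interpolation=cv2.INTER_CUBIC)[:600])
cv2.imwrite("pics/scenec.png",cv2.resize(s[135:290,180:355],None,fx=4.5,fy=4.5*0+3.8,interpolation=cv2.INTER_CUBIC))
for nm,im in (("top",t),("scene",s)):
    c=env.get_calibration(nm)
    h=cv2.cvtColor(im,cv2.COLOR_BGR2HSV).astype(int)
    H,S,Vv=h[...,0],h[...,1],h[...,2]
    print(nm,[h[p] for p in ([(215,195),(155,300)] if nm=="top" else [(190,205),(240,320)])])
    m=((S<60)&(Vv>50)&(Vv<150)).astype(np.uint8)
    n,l,st,ce=cv2.connectedComponentsWithStats(m)
    x,y=(195,215) if nm=="top" else (205,190)
    k=l[y,x]; print(k,st[k])
    mm=(l==k).astype(np.uint8)
    cn,_=cv2.findContours(mm,cv2.RETR_EXTERNAL,cv2.CHAIN_APPROX_NONE)
    cn=max(cn,key=cv2.contourArea)
    hull=cv2.convexHull(cn)
    ap=cv2.approxPolyDP(hull,6,True)[:,0]; print(ap.tolist())
    for p in ap: print(np.round(ray(c,p,0.04),4))
    # all contour pts to plane, min area rect
    P=np.array([ray(c,p[0],0.04)[:2] for p in hull],np.float32)
    print("rect",cv2.minAreaRect(P))
    r=((H<8)|(H>172))&(S>150)&(Vv>80)
    n,l,st,ce=cv2.connectedComponentsWithStats(r.astype(np.uint8))
    for i in range(1,n):
        if st[i,4]>4: print("red",st[i],ce[i],np.round(ray(c,ce[i],0.073),4))
E
```

```text
top [array([120,  16,  93]), array([125,  18,  86])]
172 [ 183  145  128   82 6730]
[[188, 147], [309, 152], [306, 226], [183, 219]]
[0.7307 0.2628 0.04  ]
[ 0.7138 -0.1712  0.04  ]
[ 0.4494 -0.1576  0.04  ]
[0.4727 0.2739 0.04  ]
rect ((0.5928494334220886, 0.05081230401992798), (0.4389049708843231, 0.26970601081848145), 86.93067169189453)
red [241 214   4   3   8] [242.5 215. ] [0.4852 0.0638 0.073 ]
red [128 245  20  24 149] [137.97315436 256.80536913] [0.3424 0.417  0.073 ]
scene [array([111,  14, 124]), array([105,  21, 123])]
102 [ 186  143  167  151 8635]
[[252, 143], [352, 233], [281, 293], [186, 187]]
[ 0.4596 -0.1569  0.04  ]
[0.4752 0.2767 0.04  ]
[0.742  0.2686 0.04  ]
[ 0.7208 -0.1616  0.04  ]
rect ((0.5978535413742065, 0.055753156542778015), (0.44192034006118774, 0.27228936553001404), 87.00418853759766)
red [293 182   6   5  21] [295.76190476 183.95238095] [0.4895 0.0678 0.073 ]
red [419 230  12  34 295] [424.32881356 246.35932203] [0.3837 0.4402 0.073 ]
```

View crops.

View pics/topc.png

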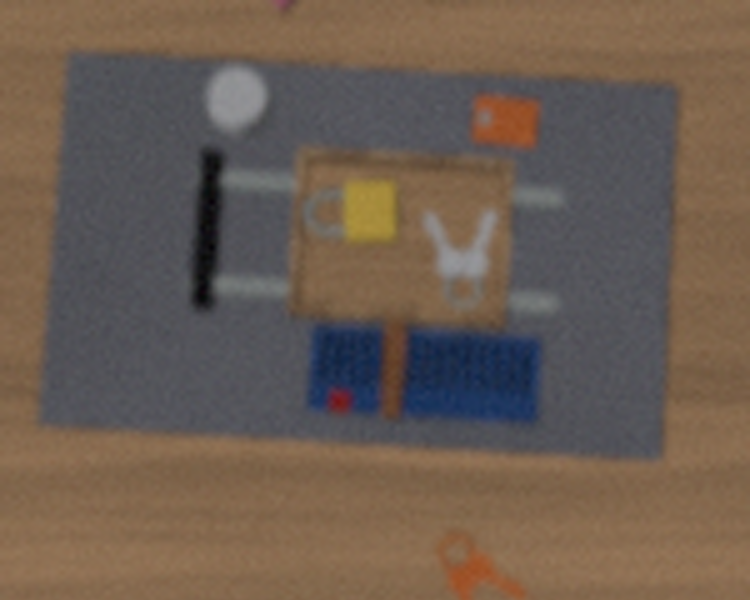

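View pics/scenec.png

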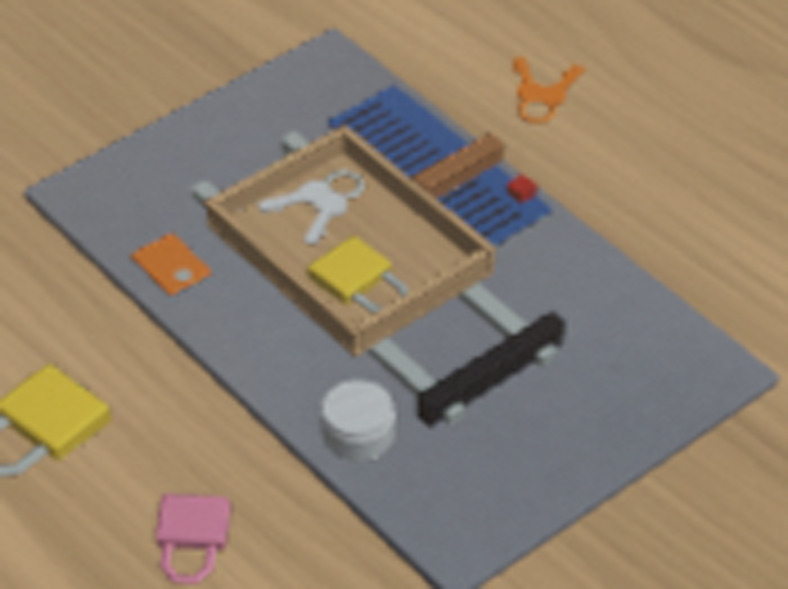

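```bash
cat >> h.py <<'E'
TH=np.radians(-3.0); C0=np.array([0.5953,0.0533])
def toshelf(p):
    d=np.array(p[:2])-C0; c,s=np.cos(TH),np.sin(TH); return np.array([c*d[0]+s*d[1],-s*d[0]+c*d[1]])
def toworld(q):
    c,s=np.cos(TH),np.sin(TH); return C0+np.array([c*q[0]-s*q[1],s*q[0]+c*q[1]])
E
python3 - <<'E'
from h import *
for nm,im in (("top",cv2.imread("pics/top0.png")),("scene",cv2.imread("pics/scene0.png"))):
    c=env.get_calibration(nm)
    h=cv2.cvtColor(im,cv2.COLOR_BGR2HSV).astype(int); H,S,V=h[...,0],h[...,1],h[...,2]
    print(nm)
    for name,m,z in (("blue",(H>100)&(H<130)&(S>120)&(V>60),0.062),("bar",(H<14)&(H>4)&(S>110),0.09),("red",((H<5)|(H>172))&(S>150),0.075),("stop",(V<45),0.074)):
        n,l,st,ce=cv2.connectedComponentsWithStats(m.astype(np.uint8))
        for i in range(1,n):
            if st[i,4]<6: continue
            ys,xs=np.where(l==i)
            Q=np.array([toshelf(ray(c,(x,y),z)) for x,y in zip(xs,ys)])
            if abs(Q.mean(0)[0])>.14 or abs(Q.mean(0)[1])>.22: continue
            print(name,st[i],"mean",np.round(Q.mean(0)*1e3,1),"min",np.round(Q.min(0)*1e3,1),"max",np.round(Q.max(0)*1e3,1))
    for tv in (0,.01,.02):
        print(tv,[np.round(proj(c,[*toworld((x,y+tv)),.09]),1).tolist() for x,y in((-.055,-.044),(-.118,-.044),(-.055,-.03),(-.118,-.03))])
E
```

```text
top
blue [237 201  14  16 179] mean [-83.9   2.7] min [-114.1  -19.4] max [-60.  26.]
blue [256 202  27  17 413] mean [-87.5 -85.5] min [-115.3 -130.3] max [-59.4 -40.8]
bar [269 154  14  11 109] mean [ 88.6 -99.9] min [  71.2 -120.5] max [105.5 -76. ]
bar [252 199   4  19  56] mean [-84.2 -30.8] min [-116.6  -36.1] max [-54.7 -25.7]
red [241 214   4   3   8] mean [-110.6    4.7] min [-114.2   -0.5] max [-107.1    9.8]
stop [214 166   5  30 106] mean [  3.1 103.7] min [-47.1  96.3] max [ 55.2 110.3]
0 [[257.5, 199.2], [256.5, 217.7], [253.4, 199.0], [252.4, 217.4]]
0.01 [[254.6, 199.1], [253.6, 217.5], [250.5, 198.8], [249.4, 217.3]]
0.02 [[251.7, 198.9], [250.6, 217.3], [247.6, 198.7], [246.5, 217.1]]
scene
blue [261 158  22  20 150] mean [-96.8 -89.6] min [-111.7 -126.2] max [-68.1 -54.5]
blue [254 163   6   5   7] mean [ -66.9 -125. ] min [ -78.8 -126.6] max [ -57.4 -123.6]
blue [280 179  22  20 119] mean [-89.1   7. ] min [-111.3  -21.7] max [-64.2  29.9]
bar [272 171  19  15  92] mean [-77.8 -22.2] min [-111.3  -34. ] max [-51.5 -12.3]
bar [209 197  18  15 111] mean [116.  -70.4] min [100.  -92.6] max [131.3 -48.3]
red [293 182   6   5  19] mean [-105.4    9.7] min [-112.9    3.4] max [-99.   17.6]
stop [300 223   4   2   6] mean [-29.4 118.6] min [-32.9 114.2] max [-26.5 121.8]
stop [273 225  27  21 106] mean [ 32.9 117. ] min [-20.2 104.1] max [ 72.2 124.6]
0 [[270.6, 178.3], [286.9, 167.3], [273.7, 181.3], [290.1, 170.2]]
0.01 [[272.8, 180.4], [289.2, 169.3], [276.0, 183.5], [292.4, 172.3]]
0.02 [[275.1, 182.6], [291.5, 171.4], [278.3, 185.7], [294.7, 174.4]]
```

```bash
cat >> h.py <<'E'
from scipy.spatial.transform import Rotation as Ro
def plan(q,z,yaw=TH):
    s=env.sense(); p=np.array(s["tcp_pos"]); w=s["eef_rot"]
    R=Ro.from_quat([w[1],w[2],w[3],w[0]])
    T=Ro.from_matrix(np.array([[np.cos(yaw),np.sin(yaw),0],[np.sin(yaw),-np.cos(yaw),0],[0,0,-1.]]))
    g=np.array([*toworld(q),z]); d=R.inv().apply(g-p)
    tw=(R.inv()*T).as_rotvec()
    print("tcp",np.round(p,4),"shelf",np.round(toshelf(p)*1e3,1),"goal",np.round(g,4),"dist",np.linalg.norm(d))
    print("offset",np.round(d/0.5,4),"twist",np.round(np.degrees(tw)/30,4),"F",np.round(s["ft_force"],2),"grip",s["grip_width"],"t",s["time_s"])
E
python3 -c "
from h import *
plan((-.077,-.068),.2)"
```

```text
tcp [ 0.2211 -0.584   0.2303] shelf [-340.3 -656. ] goal [ 0.5148 -0.0106  0.2   ] dist 0.6449819011634823
offset [ 0.9554 -0.8645  0.0623] twist [-3.400e-03  3.000e-04  7.911e-01] F [ 0.25 -0.15 -0.44] grip 1.0015591384357423 t 0.1
```

carry_out(moves=[{"offset":[0.055,-0.05,0.003],"twist":[0,0,0.1],"gripper":1},{"offset":[0.11,-0.1,0.006],"twist":[0,0,0.2],"gripper":1},{"offset":[0.165,-0.15,0.01],"twist":[0,0,0.3],"gripper":1},{"offset":[0.22,-0.2,0.014],"twist":[0,0,0.4],"gripper":1},{"offset":[0.275,-0.25,0.018],"twist":[0,0,0.5],"gripper":1},{"offset":[0.33,-0.3,0.022],"twist":[0,0,0.6],"gripper":1},{"offset":[0.385,-0.35,0.026],"twist":[0,0,0.7],"gripper":1},{"offset":[0.44,-0.4,0.03],"twist":[0,0,0.79],"gripper":1}], newtons=30)

```text
time_s: 0.77
tcp_pos: [0.3563, -0.3171, 0.2152]
eef_rot: [-0.001, 1.0, -0.027, -0.0]
ft_force: [1.1, 0.3, 0.3]
grip_width: -0.002
```

```bash
python3 -c "
from h import *
plan((-.077,-.068),.2)"
```

```text
tcp [ 0.3563 -0.3171  0.2152] shelf [-219.3 -382.4] goal [ 0.5148 -0.0106  0.2   ] dist 0.3454746944313936
offset [ 0.283  -0.6295  0.0316] twist [-0.0041  0.0014 -0.0047] F [1.14 0.3  0.3 ] grip -0.0016424150967625378 t 0.7667
```

carry_out(moves=[{"offset":[0.034,-0.076,0.004],"twist":[0,0,0],"gripper":1},{"offset":[0.068,-0.152,0.008],"twist":[0,0,0],"gripper":1},{"offset":[0.102,-0.228,0.012],"twist":[0,0,0],"gripper":1},{"offset":[0.136,-0.304,0.016],"twist":[0,0,0],"gripper":1},{"offset":[0.17,-0.38,0.02],"twist":[0,0,0],"gripper":1},{"offset":[0.204,-0.456,0.024],"twist":[0,0,0],"gripper":1},{"offset":[0.238,-0.532,0.028],"twist":[0,0,0],"gripper":1},{"offset":[0.27,-0.6,0.032],"twist":[0,0,0],"gripper":1}])

```text
time_s: 1.43
tcp_pos: [0.5078, -0.0226, 0.1995]
eef_rot: [-0.001, 1.0, -0.027, -0.0]
ft_force: [0.4, -1.6, -0.1]
grip_width: -0.003
```

```bash
python3 -c "
from h import *
plan((-.077,-.068),.2)
im=env.camera('wrist'); cv2.imwrite('pics/w1.png',im[:,:,::-1])
plan((-.077,-.068),.085)
"
```

```text
tcp [ 0.5078 -0.0226  0.1995] shelf [-83.4 -80.4] goal [ 0.5148 -0.0106  0.2   ] dist 0.013917576859821952
offset [ 0.0127 -0.0248 -0.0009] twist [-0.0042  0.0016 -0.0039] F [ 0.43 -1.57 -0.11] grip -0.002665440018678049 t 1.4333
tcp [ 0.51   -0.0169  0.1992] shelf [-81.5 -74.5] goal [ 0.5148 -0.0106  0.085 ] dist 0.11449244356157706
offset [ 0.0089 -0.0115  0.2285] twist [-0.0128 -0.0013  0.0021] F [-2.87  3.77 -0.46] grip -0.0005037265968458706 t 1.4833
```

View pics/w1.png

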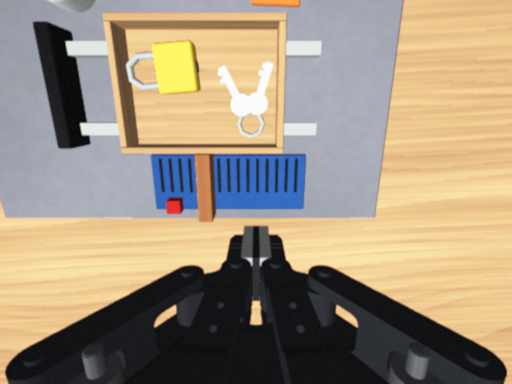

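Run:
```python
from h import *
plan((-.077,-.068),.085)
c=env.get_calibration('wrist'); im=env.camera('wrist')[:,:,::-1]
h=cv2.cvtColor(np.ascontiguousarray(im),cv2.COLOR_BGR2HSV).astype(int); H,S,V=h[...,0],h[...,1],h[...,2]
for name,m,z in (("blue",(H>100)&(H<130)&(S>150)&(V>60),0.062),("bar",(H<16)&(H>4)&(S>120)&(V<200),0.09),("red",((H<5)|(H>172))&(S>150),0.075),("stop",(V<40),0.074)):
    n,l,st,ce=cv2.connectedComponentsWithStats(m.astype(np.uint8))
    for i in range(1,n):
        if st[i,4]<60: continue
        ys,xs=np.where(l==i)
        Q=np.array([toshelf(ray(c,(x,y),z)) for x,y in zip(xs,ys)])
        if abs(Q.mean(0)[0])>.14 or abs(Q.mean(0)[1])>.22: continue
        print(name,st[i],"mean",np.round(Q.mean(0)*1e3,1),"pct",np.round(np.percentile(Q,[1,99],axis=0)*1e3,1).tolist())
plan((-.077,-.068),.085)
```

```text
tcp [ 0.51   -0.0169  0.1992] shelf [-81.5 -74.5] goal [ 0.5148 -0.0106  0.085 ] dist 0.11449244356157706
offset [ 0.0089 -0.0115  0.2285] twist [-0.0128 -0.0013  0.0021] F [-2.87  3.77 -0.46] grip -0.0005037265968458706 t 1.4833
blue [ 158  157   45   53 1730] mean [-82.9   4.9] pct [[-113.5, -16.5], [-57.0, 26.4]]
blue [ 220  157   92   54 4140] mean [-85.6 -84.1] pct [[-114.3, -129.4], [-56.8, -37.8]]
bar [203 155  18  68 237] mean [-78.1 -36.9] pct [[-115.6, -39.3], [-51.2, -26.4]]
red [173 200  16  15 216] mean [-106.6    3.7] pct [[-114.3, -3.8], [-98.9, 11.4]]
stop [  43   25   53  124 3495] mean [10.3 96.4] pct [[-44.4, 81.3], [58.0, 109.9]]
tcp [ 0.5086 -0.0199  0.1991] shelf [-82.7 -77.7] goal [ 0.5148 -0.0106  0.085 ] dist 0.11463823135093683
offset [ 0.0117 -0.0184  0.2282] twist [-0.0079  0.0022  0.0067] F [-1.1  -0.9  -0.22] grip 0.001364941670169497 t 1.5333
```

carry_out(moves=[{"offset":[0.012,-0.018,0.04],"twist":[0,0,0],"gripper":1},{"offset":[0.012,-0.018,0.1],"twist":[0,0,0],"gripper":1},{"offset":[0.012,-0.018,0.16],"twist":[0,0,0],"gripper":1},{"offset":[0.012,-0.018,0.21],"twist":[0,0,0],"gripper":1},{"offset":[0.012,-0.018,0.24],"twist":[0,0,0],"gripper":1},{"offset":[0.012,-0.018,0.255],"twist":[0,0,0],"gripper":1},{"offset":[0.012,-0.018,0.255],"twist":[0,0,0],"gripper":1},{"offset":[0.012,-0.018,0.255],"twist":[0,0,0],"gripper":1}])

```text
time_s: 2.2
tcp_pos: [0.515, -0.0111, 0.0719]
eef_rot: [-0.002, 1.0, -0.025, -0.001]
ft_force: [0.4, 0.3, -0.0]
grip_width: 0.001
```

```bash
python3 -c "
from h import *
im=env.camera('wrist'); cv2.imwrite('pics/w2.png',im[:,:,::-1])
plan((-.077,-.068),.0495)
"
```

```text
tcp [ 0.5158 -0.0112  0.0728] shelf [-76.  -68.5] goal [ 0.5148 -0.0106  0.0495] dist 0.023284230570619943
offset [-0.002  -0.0009  0.0465] twist [-0.0074 -0.0009  0.006 ] F [0.33 0.42 0.1 ] grip 0.00027698519965395574 t 2.25
```

View pics/w2.png

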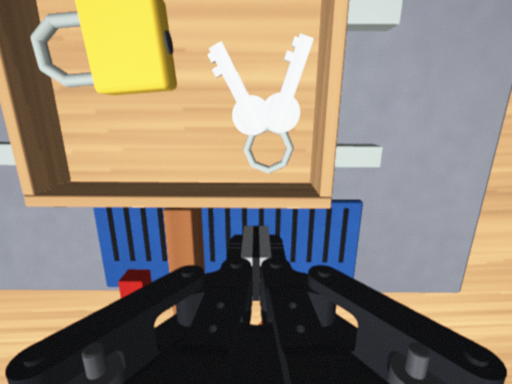

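carry_out(moves=[{"offset":[-0.002,0,0.01],"twist":[0,0,0],"gripper":1},{"offset":[-0.002,0,0.02],"twist":[0,0,0],"gripper":1},{"offset":[-0.002,0,0.028],"twist":[0,0,0],"gripper":1},{"offset":[-0.002,0,0.036],"twist":[0,0,0],"gripper":1},{"offset":[-0.002,0,0.044],"twist":[0,0,0],"gripper":1},{"offset":[-0.002,0,0.047],"twist":[0,0,0],"gripper":1},{"offset":[-0.002,0,0.047],"twist":[0,0,0],"gripper":1},{"offset":[-0.002,0,0.047],"twist":[0,0,0],"gripper":1}])

```text
time_s: 2.92
tcp_pos: [0.5158, -0.0113, 0.0501]
eef_rot: [-0.002, 1.0, -0.025, 0.001]
ft_force: [0.3, -1.6, 6.8]
grip_width: 0.001
```

```bash
python3 -c "
from h import *
im=env.camera('wrist'); cv2.imwrite('pics/w3.png',im[:,:,::-1])
im=env.camera('scene')[135:290,180:355,::-1]; cv2.imwrite('pics/s3.png',cv2.resize(im,None,fx=4.5,fy=3.8,interpolation=2))
plan((-.077,-.0),.0495)
"
```

```text
tcp [ 0.5159 -0.0113  0.0501] shelf [-75.9 -68.7] goal [0.5184 0.0573 0.0495] dist 0.06870894352162982
offset [-0.0017 -0.1374  0.0017] twist [-0.0064 -0.0048  0.0063] F [-0.27 -1.17  5.21] grip 0.00028092973051741936 t 3.0167
```

View pics/w3.png

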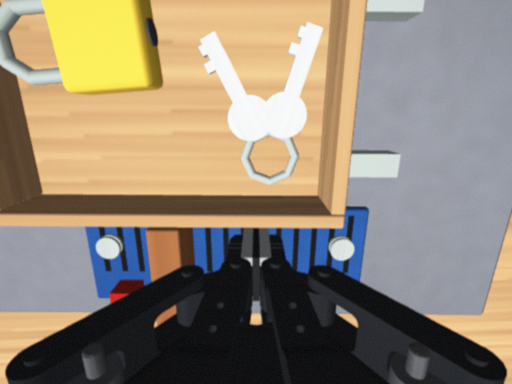

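View pics/s3.png

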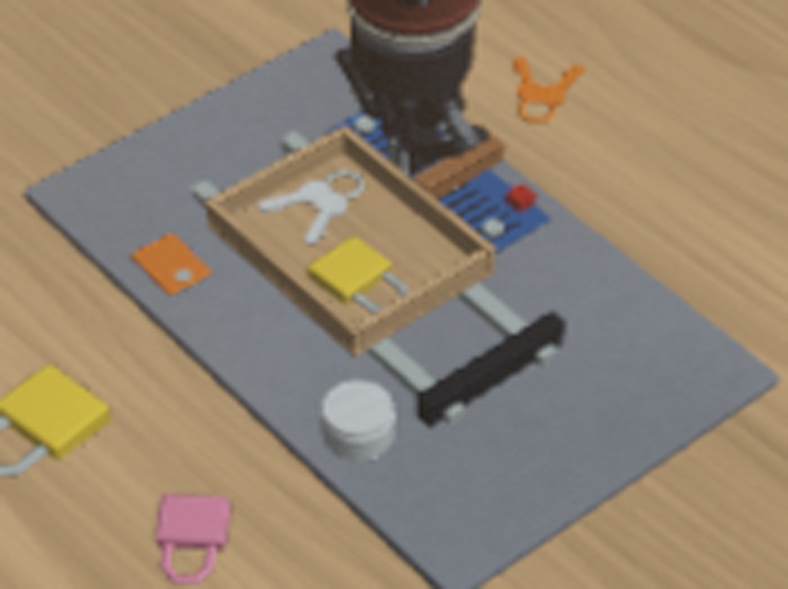

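Run:
```python
from h import *
c=env.get_calibration('wrist')
for n,p,z in (("postL",(109,248),.06),("postLl",(96,248),.06),("postLb",(109,260),.06),("postR",(341,248),.06),("postRb",(341,259),.06),("tipfrontL",(244,228),.048),("tip right",(270,228),.048),("pin",(127,289),.063),("barR",(193,250),.09),("barL",(149,250),.09),("wall",(250,226),.088)):
    print(n,np.round(toshelf(ray(c,p,z))*1e3,1))
```

```text
postL [-75.5   9.5]
postLl [-75.5  16.5]
postLb [-82.7  10.6]
postR [ -74.8 -114.2]
postRb [ -81.4 -114.8]
tipfrontL [-68.9 -62.1]
tip right [-68.9 -76.9]
pin [-98.8   1.5]
barR [-60. -43.]
barL [-60.1 -24.8]
wall [-50.  -66.5]
```

Run:
```python
from h import *
cw=env.get_calibration('wrist'); cs=env.get_calibration('scene'); 
im=cv2.imread('pics/w3.png'); cv2.imwrite('pics/w3c.png',cv2.resize(im[200:320,70:380],None,fx=2.5,fy=2.5,interpolation=2))
sc=env.camera('scene'); ct=env.get_calibration('top'); tp=env.camera('top')
cv2.imwrite('pics/t3c.png',cv2.resize(tp[190:230,225:295,::-1],None,fx=10,fy=10,interpolation=2))
cv2.imwrite('pics/s3c.png',cv2.resize(sc[145:215,240:320,::-1],None,fx=8,fy=8,interpolation=2))
def tri(c1,p1,c2,p2):
    f=lambda c:np.array(c["mtx"])@np.array(c["view"])[:3]
    X=cv2.triangulatePoints(f(c1),f(c2),np.array(p1,float).reshape(2,1),np.array(p2,float).reshape(2,1)); X=X[:3,0]/X[3]; return np.round(toshelf(X)*1e3,1),X[2]
print(tri(cw,(109,246),cs,(289.6,194.7)),tri(cw,(341,247),cs,(261.3,167.4)))
plan((-.077,-.068),.0495)
```

```text
(array([-78.9,  15. ]), np.float64(0.0503125640505067)) (array([ -83.3, -120.2]), np.float64(0.042323943988141294))
tcp [ 0.5158 -0.0113  0.0501] shelf [-76.  -68.7] goal [ 0.5148 -0.0106  0.0495] dist 0.0013731329658329566
offset [-0.002  -0.0014  0.0013] twist [-0.0064 -0.0047  0.0063] F [-0.2  -0.4   7.58] grip 0.0012187829583365012 t 3.1167
```

View pics/w3c.png

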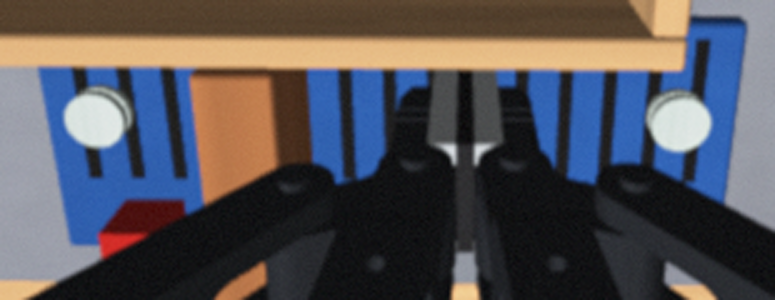

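View pics/s3c.png

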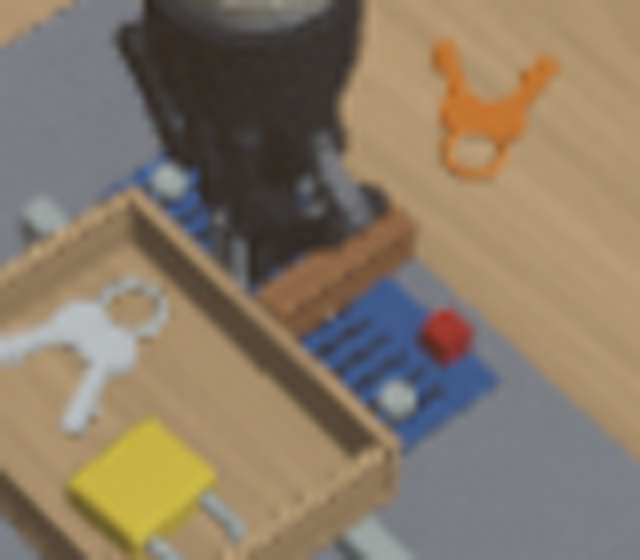

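View pics/t3c.png

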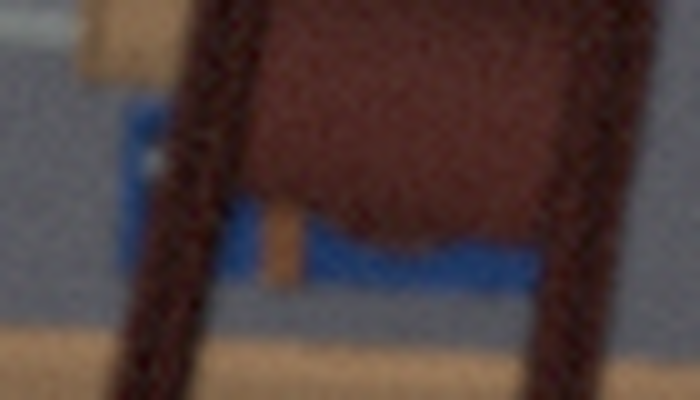

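carry_out(moves=[{"offset":[-0.001,-0.006,0.001],"twist":[0,0,0],"gripper":1},{"offset":[-0.001,-0.013,0.002],"twist":[0,0,0],"gripper":1},{"offset":[-0.001,-0.021,0.002],"twist":[0,0,0],"gripper":1},{"offset":[-0.001,-0.029,0.002],"twist":[0,0,0],"gripper":1},{"offset":[-0.001,-0.037,0.002],"twist":[0,0,0],"gripper":1},{"offset":[-0.001,-0.045,0.002],"twist":[0,0,0],"gripper":1},{"offset":[-0.001,-0.053,0.002],"twist":[0,0,0],"gripper":1},{"offset":[-0.001,-0.06,0.002],"twist":[0,0,0],"gripper":1}])

```text
time_s: 3.78
tcp_pos: [0.5182, 0.0175, 0.0504]
eef_rot: [-0.0, 1.0, -0.024, 0.003]
ft_force: [0.0, -6.1, 7.1]
grip_width: -0.0
```

```bash
python3 -c "
from h import *
im=env.camera('wrist'); cv2.imwrite('pics/w4.png',im[:,:,::-1])
plan((-.077,-.0),.0495)
"
```

```text
tcp [0.5182 0.0181 0.0504] shelf [-75.2 -39.2] goal [0.5184 0.0573 0.0495] dist 0.03923422426115218
offset [-0.0034 -0.0784  0.002 ] twist [-0.0032 -0.01    0.007 ] F [ 0.59 -4.27  7.1 ] grip 0.0020716886900682316 t 3.8333
```

View pics/w4.png

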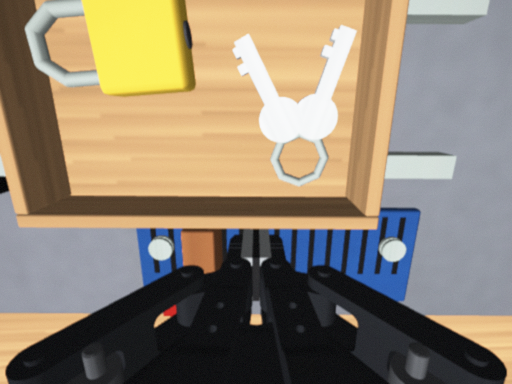

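carry_out(moves=[{"offset":[-0.003,-0.006,0.002],"twist":[0,0,0],"gripper":1},{"offset":[-0.003,-0.013,0.004],"twist":[0,0,0],"gripper":1},{"offset":[-0.003,-0.02,0.004],"twist":[0,0,0],"gripper":1},{"offset":[-0.003,-0.027,0.004],"twist":[0,0,0],"gripper":1},{"offset":[-0.003,-0.034,0.004],"twist":[0,0,0],"gripper":1},{"offset":[-0.003,-0.041,0.004],"twist":[0,0,0],"gripper":1},{"offset":[-0.003,-0.048,0.004],"twist":[0,0,0],"gripper":1},{"offset":[-0.003,-0.055,0.004],"twist":[0,0,0],"gripper":1}])

```text
time_s: 4.5
tcp_pos: [0.5198, 0.0445, 0.0503]
eef_rot: [0.0, 1.0, -0.024, 0.004]
ft_force: [-2.5, -5.4, 11.6]
grip_width: -0.002
```

```bash
python3 -c "
from h import *
im=env.camera('wrist'); cv2.imwrite('pics/w5.png',im[:,:,::-1])
im=env.camera('scene')[135:290,180:355,::-1]; cv2.imwrite('pics/s5.png',cv2.resize(im,None,fx=4.5,fy=3.8,interpolation=2))
plan((-.077,-.0),.0495)
"
```

```text
tcp [0.5198 0.0451 0.0503] shelf [-75.  -12.2] goal [0.5184 0.0573 0.0495] dist 0.012355217692432115
offset [-0.004  -0.0243  0.0016] twist [-0.0007 -0.0165  0.0081] F [-1.58 -2.91 12.45] grip -0.0012263383117479332 t 4.6
```

View pics/w5.png

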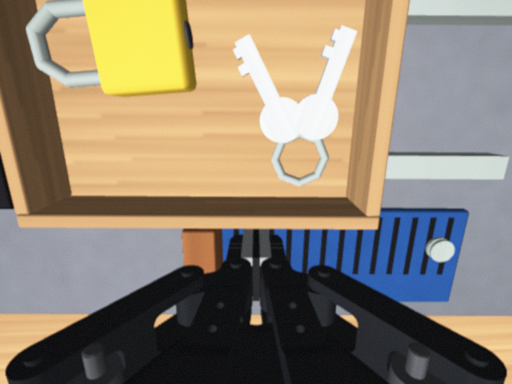

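View pics/s5.png

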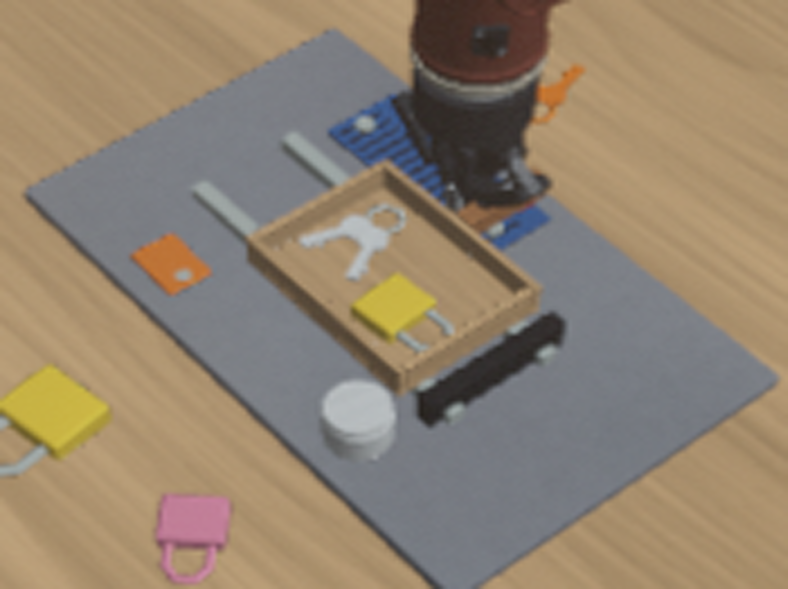

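carry_out(moves=[{"offset":[-0.002,-0.005,0.004],"twist":[0,0,0],"gripper":1},{"offset":[-0.003,-0.01,0.004],"twist":[0,0,0],"gripper":1},{"offset":[-0.003,-0.015,0.004],"twist":[0,0,0],"gripper":1},{"offset":[-0.003,-0.02,0.004],"twist":[0,0,0],"gripper":1},{"offset":[-0.003,-0.025,0.004],"twist":[0,0,0],"gripper":1},{"offset":[-0.003,-0.028,0.004],"twist":[0,0,0],"gripper":1}])

```text
time_s: 5.1
tcp_pos: [0.5206, 0.0571, 0.0503]
eef_rot: [0.002, 1.0, -0.024, 0.006]
ft_force: [-4.2, -15.0, 13.7]
grip_width: -0.002
```

```bash
python3 -c "
from h import *
im=env.camera('wrist'); cv2.imwrite('pics/w6.png',im[:,:,::-1])
im=env.camera('scene')[135:290,180:355,::-1]; cv2.imwrite('pics/s6.png',cv2.resize(im,None,fx=4.5,fy=3.8,interpolation=2))
plan((-.077,-.0),.0495)
"
```

```text
tcp [0.5207 0.057  0.0504] shelf [-74.7  -0.2] goal [0.5184 0.0573 0.0495] dist 0.0024420563089023605
offset [-0.0046 -0.0004  0.0016] twist [ 0.0065 -0.0223  0.0097] F [ -3.56 -10.32  14.21] grip 0.0017075162400478766 t 5.2
```

View pics/s6.png

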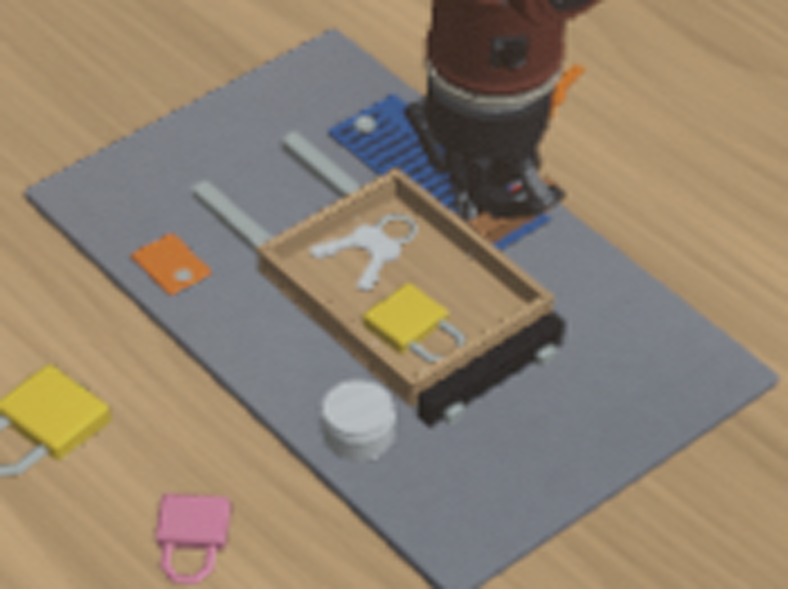

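View pics/w6.png

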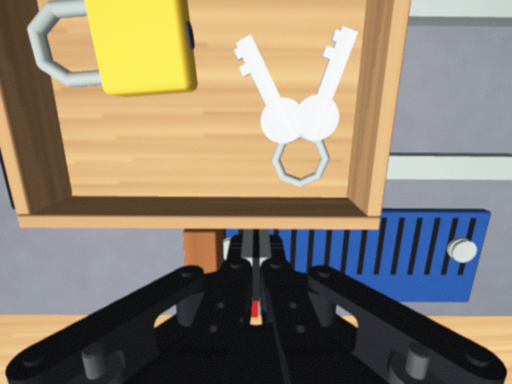

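Run:
```python
from h import *
sc=env.camera('scene')[:,:,::-1]
cv2.imwrite('pics/s7.png',cv2.resize(sc[175:240,255:325],None,fx=9,fy=9,interpolation=2))
c=env.get_calibration('scene')
for tv in (.054,.058,.062): print(tv,[np.round((proj(c,[*toworld((x,y+tv)),.088])-[255,175])*9) .tolist() for x,y in((-.05,-.112),(-.05,.038),(.065,.038))], np.round((proj(c,[*toworld((-.05,.101)),.074])-[255,175])*9),np.round((proj(c,[*toworld((.05,.101)),.074])-[255,175])*9))
plan((-.077,-.0),.0495)
```

```text
0.054 [[100.0, 14.0], [416.0, 318.0], [128.0, 529.0]] [432. 361.] [185. 544.]
0.058 [[108.0, 22.0], [425.0, 327.0], [137.0, 538.0]] [432. 361.] [185. 544.]
0.062 [[116.0, 29.0], [434.0, 335.0], [146.0, 547.0]] [432. 361.] [185. 544.]
tcp [0.5207 0.057  0.0503] shelf [-74.7  -0.2] goal [0.5184 0.0573 0.0495] dist 0.0024139945285507644
offset [-0.0045 -0.0004  0.0016] twist [ 0.0061 -0.0222  0.0093] F [-2.78 -9.93 13.61] grip -0.0015135361998428044 t 5.25
```

View pics/s7.png

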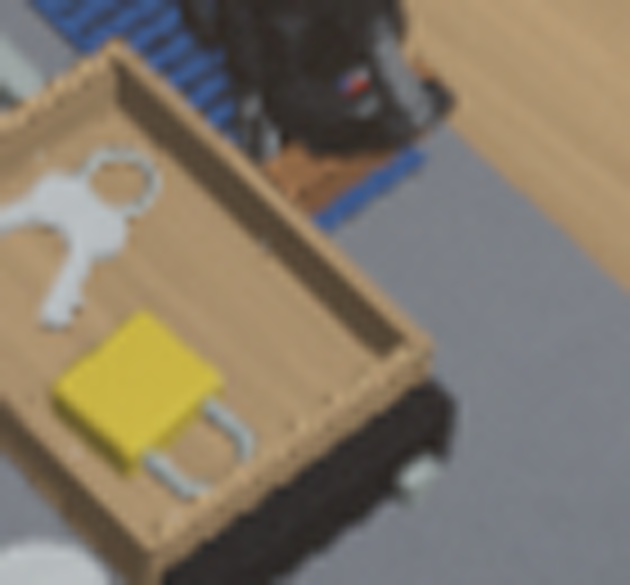

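carry_out(moves=[{"offset":[-0.003,-0.005,0.004],"twist":[0,0,0],"gripper":1},{"offset":[-0.003,-0.007,0.004],"twist":[0,0,0],"gripper":1},{"offset":[-0.003,-0.008,0.004],"twist":[0,0,0],"gripper":1}])

```text
time_s: 5.5
tcp_pos: [0.5207, 0.0571, 0.0504]
eef_rot: [0.005, 1.0, -0.023, 0.007]
ft_force: [-5.8, -19.5, 16.5]
grip_width: -0.0
```

Run:
```python
from h import *
plan((-.077,-.0),.0495)
sc=env.camera('scene')[:,:,::-1]; w=env.camera('wrist')[:,:,::-1]; cv2.imwrite('pics/w8.png',w)
a=cv2.imread('pics/w6.png'); 
cv2.imwrite('pics/s8.png',cv2.resize(sc[175:240,255:325],None,fx=9,fy=9,interpolation=2))
cv2.imwrite('pics/w8c.png',cv2.resize(w[140:340,0:300],None,fx=2.6,fy=2.6,interpolation=2))
s6=cv2.imread('pics/s7.png').astype(np.float32).mean(2); s8=cv2.imread('pics/s8.png').astype(np.float32).mean(2)
print(cv2.phaseCorrelate(s6[250:,:420].copy(),s8[250:,:420].copy(),cv2.createHanningWindow((420,s6.shape[0]-250),cv2.CV_32F)))
```

```text
tcp [0.5207 0.0571 0.0504] shelf [-74.7  -0.1] goal [0.5184 0.0573 0.0495] dist 0.002464747358347993
offset [-0.0046 -0.0002  0.0017] twist [ 0.0189 -0.0264  0.0112] F [ -5.84 -19.47  16.47] grip -0.00011193321872617618 t 5.5
((-0.04485126765408154, -0.015503497664923316), 0.7226685818330741)
```

View pics/w8c.png

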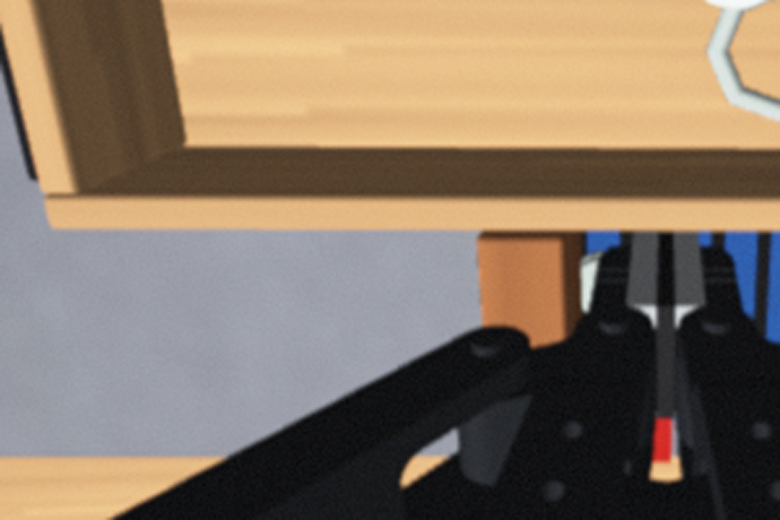

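Run:
```python
from h import *
w=cv2.imread('pics/w8.png'); c=env.get_calibration('wrist')
cv2.imwrite('pics/w8d.png',cv2.resize(w[150:310,340:512],None,fx=3.7,fy=3.7,interpolation=2))
h=cv2.cvtColor(w,cv2.COLOR_BGR2HSV).astype(int)
for r in (222,230,240,260,280):
    xs=np.where((h[r,:,0]>100)&(h[r,:,0]<130)&(h[r,:,1]>150))[0]; print("ped",r,xs.max(),np.round(toshelf(ray(c,(xs.max()+.5,r),.0495))*1e3,1))
for r in (150,180,200,216,222):
    xs=np.where((h[r,:,0]>8)&(h[r,:,0]<25)&(h[r,:,1]>90))[0]; print("tray",r,xs.max(),np.round(toshelf(ray(c,(xs.max()+.5,r),.088))*1e3,1), xs.min(),np.round(toshelf(ray(c,(xs.min()-.5,r),.088))*1e3,1))
m=(h[150:210,0:40,2]<45); ys,xs=np.where(m); print("stop", xs.min(),xs.max(),ys.max()+150)
for r in (150,160,170,180):
    x=np.where(h[r,:40,2]<45)[0]; 
    if len(x): print(r,x.min(),x.max(),[np.round(toshelf(ray(c,(q,r),.074))*1e3,1) for q in (x.min()-.5,x.max()+.5)])
# same measure at start view w2-like check of rim length
for n in('w5','w6'):
    pass
```

```text
ped 222 486 [ -63.2 -130.6]
ped 230 483 [ -68.1 -130. ]
ped 240 481 [ -74.4 -130.3]
ped 260 476 [ -87.2 -130.3]
ped 280 471 [-100.7 -130.3]
tray 150 389 [-17.9 -50.7] 0 [-18.6  97.2]
tray 180 384 [-29.7 -50.4] 7 [-30.2  97.3]
tray 200 382 [-38.  -50.7] 12 [-38.4  97.3]
tray 216 378 [-44.9 -49.9] 18 [-45.2  96.5]
tray 222 379 [-47.5 -50.7] 19 [-47.8  96.7]
stop 0 12 206
160 0 1 [array([-24.8, 111. ]), array([-24.8, 110.1])]
170 3 3 [array([-29.2, 110.8]), array([-29.2, 110.3])]
```

View pics/w8d.png

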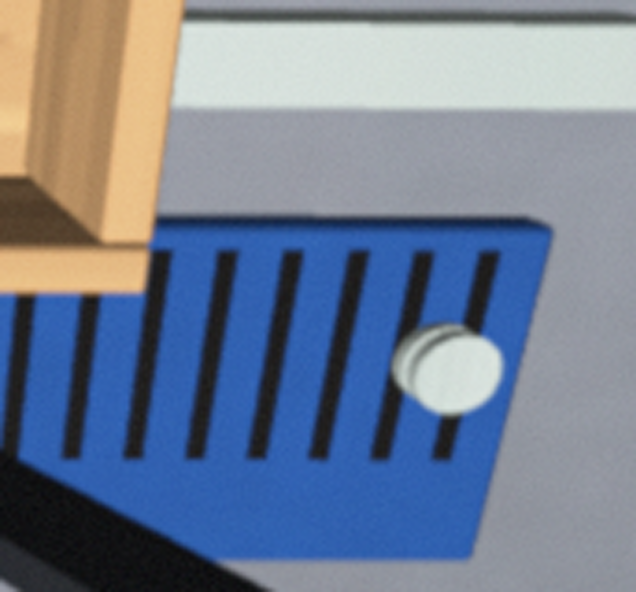

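carry_out(moves=[{"offset":[-0.002,-0.003,0.003],"twist":[0,0,0],"gripper":1},{"offset":[-0.001,0.002,0.003],"twist":[0,0,0],"gripper":1},{"offset":[-0.001,0.006,0.002],"twist":[0,0,0],"gripper":1},{"offset":[-0.001,0.008,0.002],"twist":[0,0,0],"gripper":1},{"offset":[-0.001,0.008,-0.005],"twist":[0,0,0],"gripper":1},{"offset":[-0.001,0.008,-0.015],"twist":[0,0,0],"gripper":1},{"offset":[-0.001,0.008,-0.03],"twist":[0,0,0],"gripper":1},{"offset":[-0.001,0.008,-0.05],"twist":[0,0,0],"gripper":1}])

```text
time_s: 6.27
tcp_pos: [0.5185, 0.0534, 0.0749]
eef_rot: [0.005, 1.0, -0.023, 0.005]
ft_force: [-0.4, 0.6, -0.0]
grip_width: -0.001
```

Run:
```python
from h import *
plan((-.077,-.0),.2)
w=env.camera('wrist')[:,:,::-1]; cv2.imwrite('pics/w9.png',w)
```

```text
tcp [0.5185 0.0534 0.0749] shelf [-76.7  -3.9] goal [0.5184 0.0573 0.2   ] dist 0.125126804281755
offset [ 0.0022 -0.0054 -0.2502] twist [ 0.0189 -0.021   0.011 ] F [-0.4   0.62 -0.02] grip -0.0013101328977269124 t 6.2667
```

View pics/w9.png

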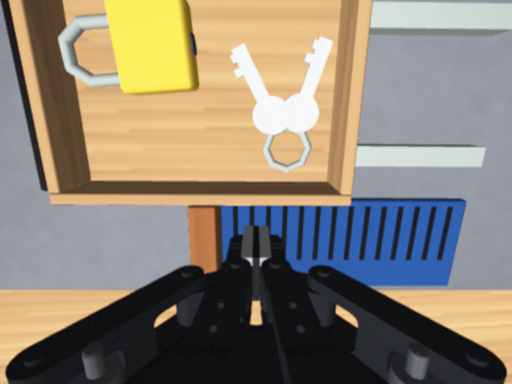

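carry_out(moves=[{"offset":[0,0.004,-0.04],"twist":[0,0,0],"gripper":1},{"offset":[0,0.01,-0.1],"twist":[0,0,0],"gripper":1},{"offset":[0,0.03,-0.17],"twist":[0,0,0],"gripper":1},{"offset":[0,0.06,-0.24],"twist":[0,0,0],"gripper":1},{"offset":[0,0.08,-0.29],"twist":[0,0,0],"gripper":1},{"offset":[0,0.1,-0.3],"twist":[0,0,0],"gripper":1},{"offset":[0,0.1,-0.3],"twist":[0,0,0],"gripper":1},{"offset":[0,0.1,-0.3],"twist":[0,0,0],"gripper":1}])

```text
time_s: 6.98
tcp_pos: [0.515, 0.0048, 0.227]
eef_rot: [0.005, 1.0, -0.024, 0.006]
ft_force: [-0.1, -0.0, -0.5]
grip_width: 0.001
```

Run:
```python
from h import *
c=env.get_calibration('wrist'); w=np.ascontiguousarray(env.camera('wrist')[:,:,::-1]); cv2.imwrite('pics/w10.png',w)
s=env.camera('scene')[135:290,180:355,::-1]; cv2.imwrite('pics/s10.png',cv2.resize(s,None,fx=4.5,fy=3.8,interpolation=2))
h=cv2.cvtColor(w,cv2.COLOR_BGR2HSV).astype(int); H,S,V=h[...,0],h[...,1],h[...,2]
for name,m,z in (("blue",(H>100)&(H<130)&(S>150)&(V>60),0.062),("bar",(H<16)&(H>4)&(S>120)&(V<200),0.09),("red",((H<5)|(H>172))&(S>150),0.075),("tray",(H>8)&(H<25)&(S>90),.088)):
    n,l,st,ce=cv2.connectedComponentsWithStats(m.astype(np.uint8))
    for i in range(1,n):
        if st[i,4]<60: continue
        ys,xs=np.where(l==i)
        Q=np.array([toshelf(ray(c,(x,y),z)) for x,y in zip(xs,ys)])
        if abs(Q.mean(0)[0])>.14 or abs(Q.mean(0)[1])>.22: continue
        print(name,st[i],"mean",np.round(Q.mean(0)*1e3,1),"pct",np.round(np.percentile(Q,[.5,99.5],axis=0)*1e3,1).tolist())
plan((-.077,-.0),.2)
```

```text
blue [ 193  158  130   49 5301] mean [-84.9 -58.2] pct [[-113.8, -129.3], [-56.6, 16.1]]
bar [175 156  19  62 318] mean [-78.1  15.6] pct [[-116.1, 12.0], [-50.4, 27.1]]
red [197 198  13  13 159] mean [-106.9    4.6] pct [[-114.1, -2.0], [-99.9, 11.7]]
tray [ 277    0   46   26 1018] mean [ 79.2 -93.6] pct [[69.5, -111.9], [89.4, -72.7]]
tray [   0   26   49  196 4109] mean [-50.7 192.2] pct [[-121.2, 177.7], [57.3, 219.6]]
tray [    0    31   512   353 51416] mean [-123.7  -46.8] pct [[-323.6, -378.7], [61.7, 262.0]]
tray [119  72  22  21 341] mean [20.  66.6] pct [[11.0, 58.2], [28.8, 76.2]]
tray [213  95  18   9 105] mean [  5.7 -20.7] pct [[1.3, -28.8], [8.7, -12.4]]
tray [218 122  16  16 199] mean [-23.9 -23.6] pct [[-31.4, -31.2], [-16.7, -16.1]]
tcp [0.5143 0.0055 0.2255] shelf [-78.4 -52. ] goal [0.5184 0.0573 0.2   ] dist 0.05791823579170982
offset [ 0.0029 -0.1044  0.0502] twist [ 0.0178 -0.0201  0.011 ] F [-0.82  0.67 -0.3 ] grip -0.0023134620965166858 t 7.0833
```

View pics/w10.png

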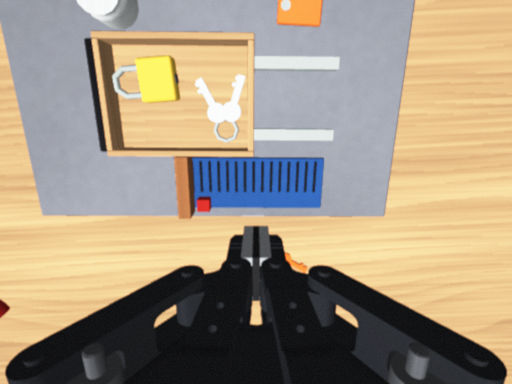

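View pics/s10.png

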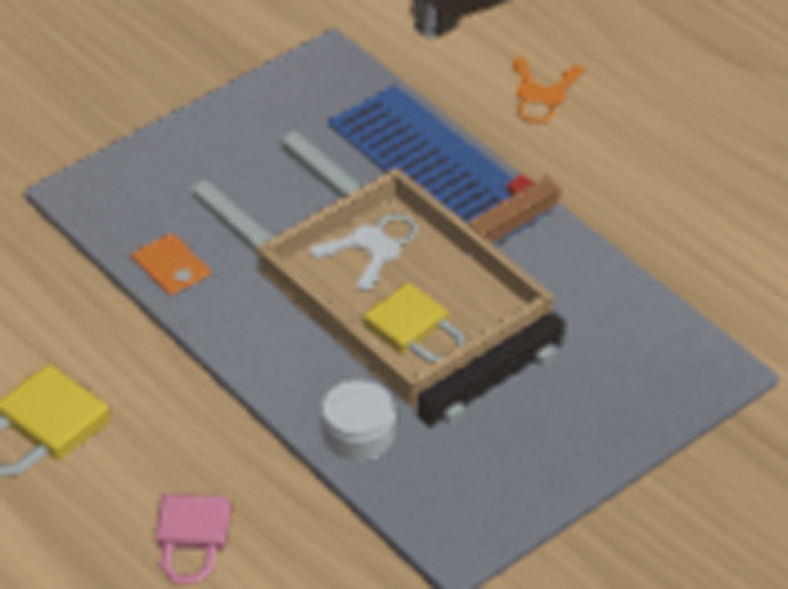

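```bash
python3 -c "
from bench import env
s=env.sense();print(s['ft_force'],s['time_s']);print(env.hand_in())"
```

```text
[-0.8174073   0.66820436 -0.30233475] 7.0833
the job is handed in; nothing more can be done
None
```

I locked the tray in place and handed the job in at about 7.1 s, with the gripper clear of everything.

I pressed the pedal about 12 mm down with the shut fingertips. Holding it there, I slid along the lane and pushed the crossbar until the tray stopped. I then backed off about 4 mm, lifted so the pin could spring up, and moved away.

- **Tray home:** with the tool pushing at about 19 N, the tray moved no further. Measured against the end of the pedal, its travel was about 61.8 mm of 62, good to about 1 mm.
- **Pin up:** the last wrist picture shows the red pin standing clear behind the crossbar. The pedal's width and position there match the raised pedal in the first wrist picture. The small guide posts that show only when it is pressed are hidden again.
- **Loose things:** the padlock and keys are still lying in the tray, and the tag and tin look unmoved. I did not re-check the mug, carton and screwdriver at the end, but the arm went nowhere near them.

**Checks that disagreed:**
- The cameras differed from the nominal shelf positions by about 3 mm.
- The crossbar's back edge measured about 3 mm nearer the pin than expected. I put that down to seeing part of its back face.
- While I was pushing, the downward force rose to about 16 N, more than the spring alone explains. This was probably friction against the bar or a touch on a guide post, and it stayed well within the limits.

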